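# Tip the pralines off the sorting board, then bin the chocolate bar

### The job

Raise the white sorting board by its red handle so that both gold pralines roll off into the grey catch tray while the flat chocolate bar stays on the board. Then let the board back down level, and put the bar lying flat in the blue bin (not the white one). Do not touch the pralines with the gripper.

Things in the scene. Friction and masses are not known exactly. Their poses are not given: they have to be found in the camera images.
- board (a joint): Tilt of the white sorting board in rad: 0 level (at the start), 0.35 upper stop. Hinged along its open exit edge beside the catch tray; the handle edge rises. 0.5 kg, about 3 N lifts it at the handle; let go, it sinks back level on a damped hinge. The bar does not slide even at the stop; the pralines roll off from about 0.1 rad.
- board_grip (a point): Centre of the red handle, an upright fin at the board's near edge, 52 mm long (x), 18 mm thick (y; pinch across this), 30 mm tall, 87 mm above the table and free beneath. Moves with the board; x points to the exit edge and tray, y along the hinge. The hinge line lies 230 mm along +x and 11 mm below: the handle rises on that arc (up 75 mm, 17 mm towards the tray at the stop).
- board_mid (a point): Centre of the board's top face, 80 mm above the table when level; plate 200 mm (x, to the exit edge) by 196 mm (y), z normal to it. Rails 18 mm high and 6 mm thick along both sides and the handle edge; exit edge open.
- praline_1: Gold ball of 28 mm diameter, 20 g, on the exit half of the board; origin at its centre.
- praline_2: A second such gold ball; origin at its centre.
- bar: Flat dark-brown chocolate bar with a gold band, rigid, 70 mm (x) by 40 mm (y) by 12 mm (z), 60 g, lying on the handle half of the board; origin at its centre.
- tray_floor (a point): Centre of the floor of the grey catch tray fixed beyond the board's exit edge; inside 114 mm (x) by 210 mm (y), floor 30 mm above the table, outer wall and side walls 75 mm higher than the floor. Axes as the level board.
- bin_in (a point): Centre of the inner floor of the fixed blue bin on the table: inside 142 mm by 142 mm, walls 4 mm thick, rim 45 mm above the table, floor about 4 mm above it. A white bin of the same size stands on the other side of the board.

How it is judged:
By the outcome, as a careful person would: the job done as asked, in the order asked, and still so for the second after the job is handed in, with the robot touching nothing.
It also fails if it takes over 51 s, if anything falls off the work surface, if the arm or the gripper's body presses on something with over 40 N, if the wrist force passes 120 N, or if a joint passes its speed limit or range.

### The arm

A 6-joint arm with a two-finger parallel gripper is mounted at the origin on the work surface. World frame = base frame: x ahead of the robot, y to its left, z up, the work surface at z = 0. Lengths are in mm, angles in rad, forces in N, time in s.
With the tool pointing down it reaches from about 225 to 725 mm from the base axis. Payload 3.1 kg.
Tool frame: the origin (TCP) lies at the very end of the fingers, on their centre line; the grasp point (between the pads) lies 19 mm behind it; z points along the fingers, y is the line along which they close (so a half turn about z gives the same grasp; the last joint's range is limited). The gripper opens to 85 mm and grips with 20 to 120 N. Pads are 22 mm wide; open, the fingers measure 114 mm over their backs; the gripper's body (76 mm by 85 mm) begins 54 mm behind the grasp point. The pads swing forward as they close: fully open they stand 13 mm farther back than shut.
Start: joints at [-1.354, 0.048, 0.099, 1.622, 0, 1.443], TCP at [177.439, -494.098, 231.312] pointing down, gripper open.
Joint ranges: [-2.91, 2.91], [-0.99, 1.94], [-1.21, 1.42], [-2.12, 2.29], [-1.49, 1.47], [-3.14, 3.14]. Speed limits (rad/s): [2.79, 2.79, 3.14, 3.14, 3.14, 3.14].

### API

Orientations are given as a 3x3 rotation matrix whose columns are the frame's x, y, z axes.
In Python, from workcell import r gives the robot as it stands.
- The arm moves only by the tool send_rows, never from a script. Its argument "commands" is a list of rows, each an object of numbers: "jaw": the finger opening in m, from 0 to 0.0854; "x", "y", "z": the shift along the tool's x, y, z in m; "ax", "ay", "az": the turn, a rotation vector about the tool's x, y, z in degrees. In form: [{"jaw": .., "x": .., "y": .., "z": .., "ax": .., "ay": .., "az": ..}, ...]. A call has 1 to 20 rows; each row is the pose to reach, as a shift and turn from the pose commanded when the call began, along the tool's axes at that moment; what a row does not reach only later rows make up. A row lasts 1/8 s, in which the tool goes at most 62.5 mm and 10.7 degrees, less where a joint would pass 70% of its speed; a pose out of reach is approached as far as the arm can. A call with a gripper value outside its range is refused whole. The fingers move at their own pace and stop on an object; "squeeze" is the grip in N (left out, the last holds). Time passes only in rows, so rows that repeat a pose let the fingers close. It gives the time, the measured TCP pose, the force, the opening and the grip force at its end, in the units of the state.
- r.sense(): the state, without advancing time (a new reading comes with each control period).
- r.read_camera(name): name is "scene" or "top"; returns the picture (420x560x3 uint8, red, green, blue); there is no depth.
- r.camera_params(name): a dict with "vertical_fov" (degrees; the focal length in pixels is half the picture's height over the tangent of half this angle, whatever the lens; pixels are square), "cx", "cy" (the principal point, pixels), "k1" (the pictures are not rectified: a ray, as slopes to the right and down, at radius r is drawn at 1 + k1 r^2 times it, then the intrinsics apply), "rvec" (rotation vector, rad) and "tvec" (3), from world to camera coordinates, as OpenCV has them. Camera axes: x right, y down, z forward; pixel columns grow to the right and rows downward; lengths in mm; the calibration is good to about 2 mm. A picture is of the moment at which its call begins. camera_params takes no time and is no camera call.
- r.job_done(): hands the job in; it is judged then, once.
The state is a dict: "t": time; "q": joint angles; "dq": joint speeds; "joint_efforts": joint torques, N m; "position": TCP position; "eef_rot": TCP orientation; "contact_force": force on the tool from outside, world axes, zero at the start; "wrist_torque": the same for the moment, N m; "grip_width": finger opening in mm; "finger_force": force on a finger pad.
Only numpy, scipy, OpenCV 4.12 (cv2) and the standard library are available. Lean on these libraries where they do the work, as an engineer would, in place of code of your own. Each camera call takes 0.05 s, during which the arm holds its last target. There are 200 camera calls.

## Working session

There is one attempt and no reset: what is moved stays moved. The work goes in short steps, Python scripts to look and compute and a tool call to move; the robot and the scene stay as the last step left them, time stands still between calls to the robot, and variables do not carry over. Pictures are saved under pics/ and viewed, at most 10 in all, crops included, and the job is handed in when it is done.

Besides the shell and the picture viewer there is one more tool, called after "Call:" by a JSON object that holds its "method" and its "body". send_rows: Moves the arm, as the interface text tells. Its arguments: {"type":"object","properties":{"commands":{"type":"array"},"squeeze":{"type":"number"}},"required":["commands"]}

```bash
mkdir -p pics; cat > h.py <<'E'
import numpy as np, cv2
from workcell import r
def cam(n):
    p=r.camera_params(n); f=210/np.tan(np.radians(p["vertical_fov"])/2)
    K=np.array([[f,0,p["cx"]],[0,f,p["cy"]],[0,0,1.]])
    return K,p["k1"],cv2.Rodrigues(np.array(p["rvec"],float))[0],np.array(p["tvec"],float).ravel()
def ray(n,uv,z):
    K,k1,R,t=cam(n); uv=np.atleast_2d(np.asarray(uv,float))
    d=np.array([[(u-K[0,2])/K[0,0],(v-K[1,2])/K[1,1]] for u,v in uv]); s=d.copy()
    for _ in range(50): s=d/(1+k1*(s**2).sum(1,keepdims=True))
    D=np.c_[s,np.ones(len(s))]@R; C=-R.T@t
    return C+D*((z-C[2])/D[:,2])[:,None]
def snap(n,name):
    im=np.array(r.read_camera(n)); cv2.imwrite(f"pics/{name}.png",im[:,:,::-1]); return im
E
python3 - <<'E'
from h import *
for n in("top","scene"):
    snap(n,n+"0"); K,k,R,t=cam(n); print(n,K[0,0],k,-R.T@t)
s=r.sense(); print(s["t"],s["eef_rot"])
E
```

```text
top 389.2886327581478 -0.07228613691225216 [451.4709996  -18.7292472  918.08375449]
scene 415.22881114553553 -0.0668909197006097 [1017.86981094 -117.10337632  860.16107567]
0.1 [[ 9.41161125e-01  3.37957856e-01 -4.74311731e-04]
 [ 3.37958090e-01 -9.41158847e-01  2.08659762e-03]
 [ 2.58779378e-04 -2.12412205e-03 -9.99997711e-01]]
```

View pics/top0.png

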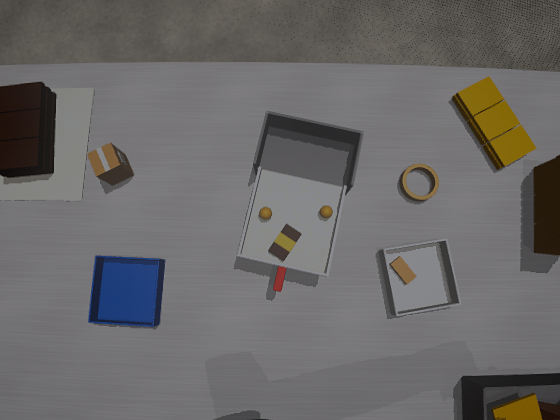

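View pics/scene0.png

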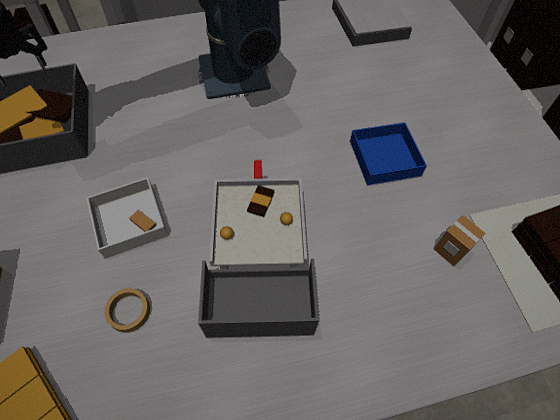

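```bash
cat > m.py <<'E'
from h import *
def blob(m,box):
    M=np.zeros(m.shape,np.uint8); x0,y0,x1,y1=box; M[y0:y1,x0:x1]=m[y0:y1,x0:x1]
    c=max(cv2.findContours(M,0,2)[0],key=cv2.contourArea); return c[:,0].astype(float)
def rect(n,c,z):
    (x,y),(w,h),a=cv2.minAreaRect(ray(n,c,z)[:,:2].astype(np.float32)); return np.round([x,y,w,h,a],1)
E
python3 - <<'E'
from m import *
T=cv2.imread("pics/top0.png");S=cv2.imread("pics/scene0.png")
for n,I,bx in(("top",T,dict(h=(260,255,300,305),bar=(262,215,308,268),bin=(80,245,175,335),brd=(230,160,355,282))),("scene",S,dict(h=(245,150,275,190),bar=(240,180,280,220),bin=(345,115,435,190),brd=(205,175,312,275)))):
    h,s,v=cv2.split(cv2.cvtColor(I,cv2.COLOR_BGR2HSV))
    red=((h<8)|(h>172))&(s>150)&(v>80); blue=(h>100)&(h<130)&(s>120)
    bar=(s>60)&~(((h<5)|(h>172))&(s>180)); 
    for k,m,z in(("h",red,102),("bar",bar,92),("bin",blue,45)):
        c=blob(m.astype(np.uint8),bx[k]); print(n,k,cv2.contourArea(c.astype(np.float32)),rect(n,c,z))
    yel=((h>12)&(h<30)&(s>130)).astype(np.uint8)
    c=[q for q in cv2.findContours(yel,0,2)[0] if 40<cv2.contourArea(q)<500]
    for q in c:
        x0,y0,x1,y1=bx["brd"]; (u,w),rr=cv2.minEnclosingCircle(q)
        if x0<u<x1 and y0<w<y1: print(n,"gold",(u,w),rr,ray(n,(u,w),94).round()[0][:2], rect(n,q[:,0].astype(float),92))
# hand-read board outer rail corners (top picture), z=98
print(ray("top",[(237,257),(328,274),(258,168),(346,190)],98).round(1)[:,:2])
z=cv2.resize(T[150:310,200:390],None,fx=4.2,fy=3.75,interpolation=2); z=cv2.resize(T[155:300,225:370],None,fx=4,fy=4,interpolation=2); cv2.imwrite("pics/z0.png",z)
E
```

```text
top h 162.0 [451.6 -20.1  16.4  49.2  77.5]
top bar 231.0 [525.9 -28.5  40.1  58.9  57.2]
top bin 4416.5 [419.1 320.6 161.7 149.4  88.1]
top gold (284.921875, 241.78125) 10.080598831176758 [528. -31.] [528.7 -30.6  38.3  23.7  57. ]
top gold (265.5, 212.5) 5.700977325439453 [591.  11.] [590.1  11.3  21.8  23.7   0.8]
top gold (326.0625, 211.0625) 5.74534273147583 [ 596. -119.] [ 596.2 -119.1   21.6   22.    89.7]
scene h 112.0 [451.2 -17.5  16.   48.8  78. ]
scene bar 413.0 [530.6 -28.7  42.7  72.3  56.3]
scene bin 3291.0 [430.9 320.9 165.8 176.6  88.2]
scene gold (226.1666717529297, 232.5) 6.3465728759765625 [ 594. -116.] [ 592.6 -116.1   25.7   26.2   76.7]
scene gold (285.8846130371094, 218.15383911132812) 6.217210292816162 [589.  14.] [587.2  14.   23.6  29.8  75.3]
scene gold (260.53106689453125, 198.61801147460938) 9.824288368225098 [528. -28.] [528.6 -27.4  40.9  30.4  56.9]
[[ 494.7   69.1]
 [ 461.8 -121.7]
 [ 688.4   29.3]
 [ 641.8 -162.1]]
```

View pics/z0.png

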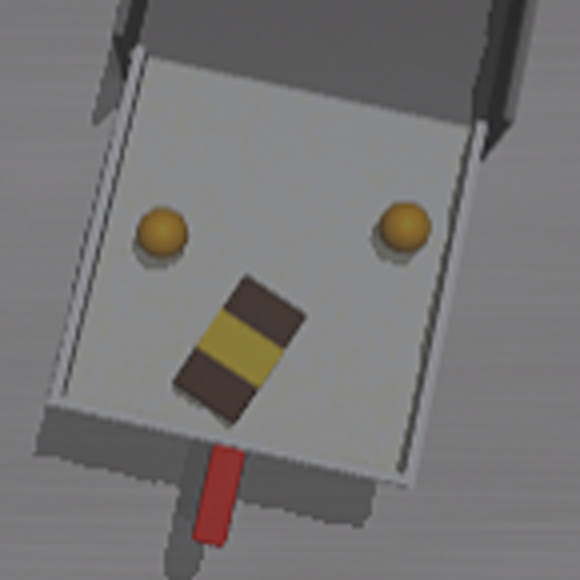

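The crop shows the handle centre at about (280,279), the bar at (285,242) lying about 21° off the board's axis, and the pralines at (265.5,212.5) and (326,211). Next I'll move above the handle.

```bash
cat >> m.py <<'E'
from scipy.spatial.transform import Rotation as Ro
def Rt(yaw): # tool pointing down, tool x at yaw deg
    c,s=np.cos(np.radians(yaw)),np.sin(np.radians(yaw)); return np.array([[c,s,0],[s,-c,0],[0,0,-1.]])
def rel(p,R=None):
    s=r.sense(); R0=np.array(s["eef_rot"]); d=R0.T@(np.array(p)-s["position"])/1000
    w=np.zeros(3) if R is None else np.degrees(Ro.from_matrix(R0.T@R).as_rotvec())
    print("t",round(s["t"],2),"pos",np.round(s["position"],1),"q",np.round(s["q"],2),"F",np.round(s["contact_force"],1),"w",round(s["grip_width"],1)); print("shift",d.round(4),"turn",w.round(2))
E
python3 -c "
from m import *
rel([451.5,-19,180],Rt(167.8))"
```

```text
t 0.1 pos [ 177.3 -493.6  230.2] q [-1.35  0.05  0.1   1.62 -0.    1.44] F [-0.6 -0.1  0.3] w 85.3
shift [ 0.4184 -0.3539  0.0511] turn [-3.0000e-02 -1.6000e-01 -1.4805e+02]
```

Call:
{"method": "send_rows", "body": {"commands": [{"jaw": 0.05, "x": 0.418, "y": -0.354, "z": 0.051, "ax": 0, "ay": -0.1, "az": -148}, {"jaw": 0.05, "x": 0.418, "y": -0.354, "z": 0.051, "ax": 0, "ay": -0.1, "az": -148}, {"jaw": 0.05, "x": 0.418, "y": -0.354, "z": 0.051, "ax": 0, "ay": -0.1, "az": -148}, {"jaw": 0.05, "x": 0.418, "y": -0.354, "z": 0.051, "ax": 0, "ay": -0.1, "az": -148}, {"jaw": 0.05, "x": 0.418, "y": -0.354, "z": 0.051, "ax": 0, "ay": -0.1, "az": -148}, {"jaw": 0.05, "x": 0.418, "y": -0.354, "z": 0.051, "ax": 0, "ay": -0.1, "az": -148}, {"jaw": 0.05, "x": 0.418, "y": -0.354, "z": 0.051, "ax": 0, "ay": -0.1, "az": -148}, {"jaw": 0.05, "x": 0.418, "y": -0.354, "z": 0.051, "ax": 0, "ay": -0.1, "az": -148}, {"jaw": 0.05, "x": 0.418, "y": -0.354, "z": 0.051, "ax": 0, "ay": -0.1, "az": -148}, {"jaw": 0.05, "x": 0.418, "y": -0.354, "z": 0.051, "ax": 0, "ay": -0.1, "az": -148}, {"jaw": 0.05, "x": 0.418, "y": -0.354, "z": 0.051, "ax": 0, "ay": -0.1, "az": -148}, {"jaw": 0.05, "x": 0.418, "y": -0.354, "z": 0.051, "ax": 0, "ay": -0.1, "az": -148}, {"jaw": 0.05, "x": 0.418, "y": -0.354, "z": 0.051, "ax": 0, "ay": -0.1, "az": -148}, {"jaw": 0.05, "x": 0.418, "y": -0.354, "z": 0.051, "ax": 0, "ay": -0.1, "az": -148}, {"jaw": 0.05, "x": 0.418, "y": -0.354, "z": 0.051, "ax": 0, "ay": -0.1, "az": -148}, {"jaw": 0.05, "x": 0.418, "y": -0.354, "z": 0.051, "ax": 0, "ay": -0.1, "az": -148}, {"jaw": 0.05, "x": 0.418, "y": -0.354, "z": 0.051, "ax": 0, "ay": -0.1, "az": -148}]}}

```text
t: 2.22
position: [451.1, -19.6, 180.2]
eef_rot: [[-0.977, 0.213, -0.0], [0.213, 0.977, -0.001], [-0.0, -0.001, -1.0]]
contact_force: [0.9, -1.0, -0.6]
grip_width: 50.1
finger_force: 0.0
```

```bash
python3 -c "
from m import *
rel([451.5,-19,67],Rt(167.8))"
```

```text
t 2.23 pos [451.1 -19.6 180.2] q [-0.19 -0.15 -0.19  1.53 -0.    0.02] F [ 0.9 -1.  -0.6] w 50.1
shift [-0.0003  0.0009  0.1132] turn [-0.07  0.   -0.11]
```

Call:
{"method": "send_rows", "body": {"commands": [{"jaw": 0.05, "x": 0, "y": 0.001, "z": 0.04}, {"jaw": 0.05, "x": 0, "y": 0.001, "z": 0.075}, {"jaw": 0.05, "x": 0, "y": 0.001, "z": 0.1}, {"jaw": 0.05, "x": 0, "y": 0.001, "z": 0.113}, {"jaw": 0.05, "x": 0, "y": 0.001, "z": 0.113}, {"jaw": 0.01, "x": 0, "y": 0.001, "z": 0.113}, {"jaw": 0.01, "x": 0, "y": 0.001, "z": 0.113}, {"jaw": 0.01, "x": 0, "y": 0.001, "z": 0.113}, {"jaw": 0.01, "x": 0, "y": 0.001, "z": 0.113}, {"jaw": 0.01, "x": 0, "y": 0.001, "z": 0.113}, {"jaw": 0.01, "x": 0, "y": 0.001, "z": 0.113}], "squeeze": 30}}

```text
invalid input at $.commands[0]: expected keys jaw, x, y, z, ax, ay, az
```

```bash
python3 - <<'E'
from m import *
s=r.sense(); p0=np.array(s["position"]);R0=np.array(s["eef_rot"])
ex=np.array([np.cos(np.radians(-12.2)),np.sin(np.radians(-12.2)),0]); ey=np.cross([0,0,1],ex)
H=np.array([451.5,-19,87])+230*ex-[0,0,11]
for th in (.04,.08,.12,.16,.2,.24):
    Q=Ro.from_rotvec(ey*th).as_matrix(); rel(H+Q@(p0-H),Q@R0)
rel(p0); print(s["finger_force"],R0.round(3))
E
```

```text
t 2.23 pos [451.1 -19.6 180.2] q [-0.19 -0.15 -0.19  1.53 -0.    0.02] F [ 0.9 -1.  -0.6] w 50.1
shift [-0.0044 -0.     -0.0091] turn [ 0.    2.29 -0.  ]
t 2.23 pos [451.1 -19.6 180.2] q [-0.19 -0.15 -0.19  1.53 -0.    0.02] F [ 0.9 -1.  -0.6] w 50.1
shift [-0.0091 -0.     -0.0181] turn [ 0.01  4.58 -0.01]
t 2.23 pos [451.1 -19.6 180.2] q [-0.19 -0.15 -0.19  1.53 -0.    0.02] F [ 0.9 -1.  -0.6] w 50.1
shift [-0.0141 -0.     -0.0268] turn [ 0.01  6.88 -0.01]
t 2.23 pos [451.1 -19.6 180.2] q [-0.19 -0.15 -0.19  1.53 -0.    0.02] F [ 0.9 -1.  -0.6] w 50.1
shift [-0.0195 -0.     -0.0354] turn [ 0.02  9.17 -0.01]
t 2.23 pos [451.1 -19.6 180.2] q [-0.19 -0.15 -0.19  1.53 -0.    0.02] F [ 0.9 -1.  -0.6] w 50.1
shift [-0.0253 -0.     -0.0437] turn [ 2.000e-02  1.146e+01 -1.000e-02]
t 2.23 pos [451.1 -19.6 180.2] q [-0.19 -0.15 -0.19  1.53 -0.    0.02] F [ 0.9 -1.  -0.6] w 50.1
shift [-0.0314 -0.     -0.0517] turn [ 0.03 13.75 -0.02]
t 2.23 pos [451.1 -19.6 180.2] q [-0.19 -0.15 -0.19  1.53 -0.    0.02] F [ 0.9 -1.  -0.6] w 50.1
shift [0. 0. 0.] turn [0. 0. 0.]
0.0 [[-0.977  0.213 -0.   ]
 [ 0.213  0.977 -0.001]
 [-0.    -0.001 -1.   ]]
```

Call:
{"method": "send_rows", "body": {"commands": [{"jaw": 0.05, "x": 0, "y": 0.001, "z": 0.04, "ax": 0, "ay": 0, "az": 0}, {"jaw": 0.05, "x": 0, "y": 0.001, "z": 0.075, "ax": 0, "ay": 0, "az": 0}, {"jaw": 0.05, "x": 0, "y": 0.001, "z": 0.1, "ax": 0, "ay": 0, "az": 0}, {"jaw": 0.05, "x": 0, "y": 0.001, "z": 0.113, "ax": 0, "ay": 0, "az": 0}, {"jaw": 0.05, "x": 0, "y": 0.001, "z": 0.113, "ax": 0, "ay": 0, "az": 0}, {"jaw": 0.01, "x": 0, "y": 0.001, "z": 0.113, "ax": 0, "ay": 0, "az": 0}, {"jaw": 0.01, "x": 0, "y": 0.001, "z": 0.113, "ax": 0, "ay": 0, "az": 0}, {"jaw": 0.01, "x": 0, "y": 0.001, "z": 0.113, "ax": 0, "ay": 0, "az": 0}, {"jaw": 0.01, "x": 0, "y": 0.001, "z": 0.113, "ax": 0, "ay": 0, "az": 0}, {"jaw": 0.01, "x": 0, "y": 0.001, "z": 0.113, "ax": 0, "ay": 0, "az": 0}, {"jaw": 0.01, "x": 0, "y": 0.001, "z": 0.113, "ax": 0, "ay": 0, "az": 0}], "squeeze": 30}}

```text
t: 3.6
position: [452.7, -18.5, 68.9]
eef_rot: [[-0.977, 0.212, 0.003], [0.212, 0.977, -0.001], [-0.003, 0.0, -1.0]]
contact_force: [0.0, 2.6, 6.1]
grip_width: 17.7
finger_force: 33.9
```

```bash
python3 - <<'E'
from m import *
s=r.sense(); p0=np.array(s["position"]);R0=np.array(s["eef_rot"])
ex=np.array([np.cos(np.radians(-12.2)),np.sin(np.radians(-12.2)),0]); ey=np.cross([0,0,1],ex)
H=np.array([451.5,-19,87])+230*ex-[0,0,11]
rel(p0)
for th in (.04,.08,.12,.16,.2,.24):
    Q=Ro.from_rotvec(ey*th).as_matrix(); print(th,(R0.T@(H+Q@(p0-H)-p0)).round(1),np.degrees(th))
print(s["finger_force"])
E
```

```text
t 3.6 pos [452.7 -18.5  68.9] q [-0.19 -0.12 -0.39  1.3  -0.    0.02] F [0.  2.6 6.1] w 17.7
shift [0. 0. 0.] turn [0. 0. 0.]
0.04 [ 0.1 -0.  -9.2] 2.291831180523293
0.08 [ -0.2   0.  -18.3] 4.583662361046586
0.12 [ -0.9   0.  -27.5] 6.875493541569878
0.16 [ -1.9   0.  -36.6] 9.167324722093172
0.2 [ -3.3   0.  -45.6] 11.459155902616466
0.24 [ -5.1   0.  -54.6] 13.750987083139757
33.85112643241882
```

Call:
{"method": "send_rows", "body": {"commands": [{"jaw": 0.01, "x": 0, "y": 0, "z": -0.0046, "ax": 0, "ay": 1.15, "az": 0}, {"jaw": 0.01, "x": 0, "y": 0, "z": -0.0092, "ax": 0, "ay": 2.3, "az": 0}, {"jaw": 0.01, "x": 0, "y": 0, "z": -0.0138, "ax": 0, "ay": 3.45, "az": 0}, {"jaw": 0.01, "x": -0.0002, "y": 0, "z": -0.0183, "ax": 0, "ay": 4.6, "az": 0}, {"jaw": 0.01, "x": -0.0005, "y": 0, "z": -0.0229, "ax": 0, "ay": 5.75, "az": 0}, {"jaw": 0.01, "x": -0.0009, "y": 0, "z": -0.0275, "ax": 0, "ay": 6.9, "az": 0}, {"jaw": 0.01, "x": -0.0012, "y": 0, "z": -0.031, "ax": 0, "ay": 7.8, "az": 0}, {"jaw": 0.01, "x": -0.0016, "y": 0, "z": -0.034, "ax": 0, "ay": 8.5, "az": 0}, {"jaw": 0.01, "x": -0.0019, "y": 0, "z": -0.0366, "ax": 0, "ay": 9.2, "az": 0}, {"jaw": 0.01, "x": -0.0022, "y": 0, "z": -0.039, "ax": 0, "ay": 9.8, "az": 0}, {"jaw": 0.01, "x": -0.0025, "y": 0, "z": -0.041, "ax": 0, "ay": 10.3, "az": 0}, {"jaw": 0.01, "x": -0.0025, "y": 0, "z": -0.041, "ax": 0, "ay": 10.3, "az": 0}, {"jaw": 0.01, "x": -0.0025, "y": 0, "z": -0.041, "ax": 0, "ay": 10.3, "az": 0}, {"jaw": 0.01, "x": -0.0025, "y": 0, "z": -0.041, "ax": 0, "ay": 10.3, "az": 0}, {"jaw": 0.01, "x": -0.0025, "y": 0, "z": -0.041, "ax": 0, "ay": 10.3, "az": 0}, {"jaw": 0.01, "x": -0.0025, "y": 0, "z": -0.041, "ax": 0, "ay": 10.3, "az": 0}]}}

```text
t: 5.6
position: [454.7, -18.9, 108.1]
eef_rot: [[-0.962, 0.212, -0.174], [0.208, 0.977, 0.038], [0.178, 0.0, -0.984]]
contact_force: [4.6, 3.3, -1.9]
grip_width: 17.4
finger_force: 32.9
```

```bash
python3 - <<'E'
from m import *
i=snap("scene","s1"); j=snap("top","t1")
z=np.hstack([cv2.resize(i[130:350,180:340],None,fx=2.4,fy=2.4),cv2.resize(j[100:320,210:370],None,fx=2.4,fy=2.4)]); cv2.imwrite("pics/c1.png",z[:,:,::-1])
E
```

```text
(no output)
```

View pics/c1.png

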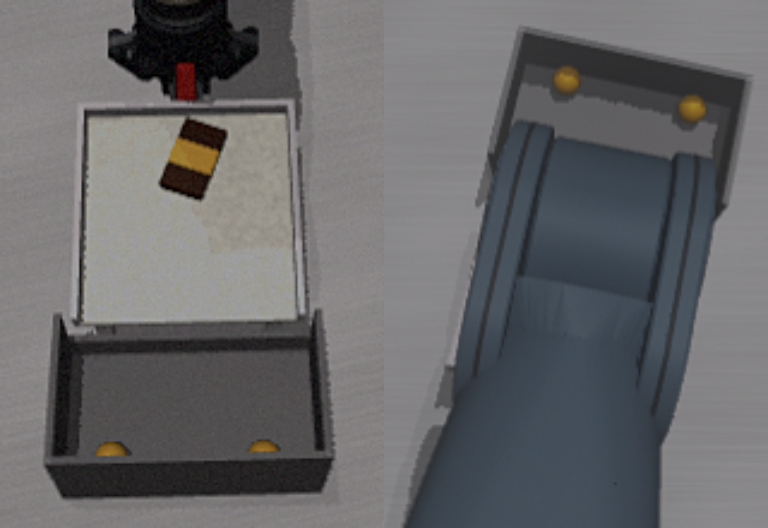

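Both pralines are in the tray, at crop (566,80) and (691,108), and the bar is still on the board. I'll lower the board along the same arc and release it.

Call:
{"method": "send_rows", "body": {"commands": [{"jaw": 0.01, "x": 0, "y": 0, "z": 0.005, "ax": 0, "ay": -1.3, "az": 0}, {"jaw": 0.01, "x": -0.0003, "y": 0, "z": 0.0103, "ax": 0, "ay": -2.6, "az": 0}, {"jaw": 0.01, "x": -0.0007, "y": 0, "z": 0.0154, "ax": 0, "ay": -3.9, "az": 0}, {"jaw": 0.01, "x": -0.0012, "y": 0, "z": 0.0205, "ax": 0, "ay": -5.2, "az": 0}, {"jaw": 0.01, "x": -0.0019, "y": 0, "z": 0.0256, "ax": 0, "ay": -6.5, "az": 0}, {"jaw": 0.01, "x": -0.0027, "y": 0, "z": 0.0307, "ax": 0, "ay": -7.7, "az": 0}, {"jaw": 0.01, "x": -0.0035, "y": 0, "z": 0.035, "ax": 0, "ay": -8.8, "az": 0}, {"jaw": 0.01, "x": -0.0042, "y": 0, "z": 0.038, "ax": 0, "ay": -9.6, "az": 0}, {"jaw": 0.01, "x": -0.0049, "y": 0, "z": 0.0408, "ax": 0, "ay": -10.3, "az": 0}, {"jaw": 0.01, "x": -0.0049, "y": 0, "z": 0.0408, "ax": 0, "ay": -10.3, "az": 0}, {"jaw": 0.01, "x": -0.0049, "y": 0, "z": 0.0408, "ax": 0, "ay": -10.3, "az": 0}, {"jaw": 0.05, "x": -0.0049, "y": 0, "z": 0.0408, "ax": 0, "ay": -10.3, "az": 0}, {"jaw": 0.05, "x": -0.0049, "y": 0, "z": 0.0408, "ax": 0, "ay": -10.3, "az": 0}, {"jaw": 0.05, "x": -0.0049, "y": 0, "z": 0.0408, "ax": 0, "ay": -10.3, "az": 0}, {"jaw": 0.05, "x": -0.0049, "y": 0, "z": 0.0408, "ax": 0, "ay": -10.3, "az": 0}, {"jaw": 0.05, "x": -0.0049, "y": 0, "z": 0.0408, "ax": 0, "ay": -10.3, "az": 0}]}}

```text
t: 7.7
position: [451.2, -18.9, 67.1]
eef_rot: [[-0.977, 0.212, -0.0], [0.212, 0.977, -0.001], [0.0, -0.001, -1.0]]
contact_force: [-0.1, 0.9, 0.2]
grip_width: 50.3
finger_force: 0.0
```

```bash
python3 - <<'E'
from m import *
s=r.sense(); p=np.array(s["position"]); rel([p[0],p[1],170],Rt(167.8))
I=snap("scene","s2")[:,:,::-1].copy(); h,sa,v=cv2.split(cv2.cvtColor(I,cv2.COLOR_BGR2HSV))
c=blob(((sa>60)&~(((h<5)|(h>172))&(sa>180))).astype(np.uint8),(230,183,295,235)); print(rect("scene",c,92))
c=blob(((h>12)&(h<30)&(sa>130)).astype(np.uint8),(230,183,295,235)); print(rect("scene",c,92))
E
```

```text
t 7.7 pos [451.2 -18.9  67.1] q [-0.19 -0.12 -0.39  1.3  -0.    0.02] F [-0.1  0.9  0.2] w 50.3
shift [ 0.     -0.0002 -0.1029] turn [-0.08 -0.01 -0.05]
[530.6 -28.8  42.5  72.3  56.3]
[529.  -27.5  40.8  29.   55. ]
```

Call:
{"method": "send_rows", "body": {"commands": [{"jaw": 0.062, "x": 0, "y": 0, "z": -0.04, "ax": 0, "ay": 0, "az": 0}, {"jaw": 0.062, "x": 0, "y": 0, "z": -0.09, "ax": 0, "ay": 0, "az": 0}, {"jaw": 0.062, "x": -0.04, "y": 0.003, "z": -0.103, "ax": 0, "ay": 0, "az": 10}, {"jaw": 0.062, "x": -0.077, "y": 0.006, "z": -0.103, "ax": 0, "ay": 0, "az": 21}, {"jaw": 0.062, "x": -0.077, "y": 0.006, "z": -0.103, "ax": 0, "ay": 0, "az": 21}, {"jaw": 0.062, "x": -0.077, "y": 0.006, "z": -0.103, "ax": 0, "ay": 0, "az": 21}, {"jaw": 0.062, "x": -0.077, "y": 0.006, "z": -0.103, "ax": 0, "ay": 0, "az": 21}]}}

```text
t: 8.62
position: [527.0, -28.9, 170.3]
eef_rot: [[-0.837, 0.547, -0.001], [0.547, 0.837, -0.001], [-0.0, -0.001, -1.0]]
contact_force: [0.3, 0.7, -0.0]
grip_width: 62.1
finger_force: 0.0
```

```bash
python3 -c "
from m import *
rel([528.5,-29,80],Rt(146.8))"
```

```text
t 8.62 pos [527.  -28.9 170.3] q [-0.18  0.05 -0.02  1.5  -0.    0.4 ] F [ 0.3  0.7 -0. ] w 62.1
shift [-0.0013  0.0009  0.0903] turn [-0.08  0.    0.  ]
```

Call:
{"method": "send_rows", "body": {"commands": [{"jaw": 0.062, "x": -0.001, "y": 0.001, "z": 0.03, "ax": 0, "ay": 0, "az": 0}, {"jaw": 0.062, "x": -0.001, "y": 0.001, "z": 0.06, "ax": 0, "ay": 0, "az": 0}, {"jaw": 0.062, "x": -0.001, "y": 0.001, "z": 0.08, "ax": 0, "ay": 0, "az": 0}, {"jaw": 0.062, "x": -0.001, "y": 0.001, "z": 0.0895, "ax": 0, "ay": 0, "az": 0}, {"jaw": 0.062, "x": -0.001, "y": 0.001, "z": 0.0895, "ax": 0, "ay": 0, "az": 0}, {"jaw": 0.062, "x": -0.001, "y": 0.001, "z": 0.0895, "ax": 0, "ay": 0, "az": 0}, {"jaw": 0.032, "x": -0.001, "y": 0.001, "z": 0.0895, "ax": 0, "ay": 0, "az": 0}, {"jaw": 0.032, "x": -0.001, "y": 0.001, "z": 0.0895, "ax": 0, "ay": 0, "az": 0}, {"jaw": 0.032, "x": -0.001, "y": 0.001, "z": 0.0895, "ax": 0, "ay": 0, "az": 0}, {"jaw": 0.032, "x": -0.001, "y": 0.001, "z": 0.0895, "ax": 0, "ay": 0, "az": 0}, {"jaw": 0.032, "x": -0.001, "y": 0.001, "z": 0.0895, "ax": 0, "ay": 0, "az": 0}], "squeeze": 25}}

```text
t: 10.0
position: [530.2, -29.1, 82.1]
eef_rot: [[-0.836, 0.548, 0.002], [0.548, 0.836, -0.002], [-0.003, -0.0, -1.0]]
contact_force: [-0.3, 0.3, 5.4]
grip_width: 39.3
finger_force: 25.8
```

Call:
{"method": "send_rows", "body": {"commands": [{"jaw": 0.032, "x": 0, "y": 0, "z": -0.01, "ax": 0, "ay": 0, "az": 0}, {"jaw": 0.032, "x": 0, "y": 0, "z": -0.025, "ax": 0, "ay": 0, "az": 0}, {"jaw": 0.032, "x": 0, "y": 0, "z": -0.045, "ax": 0, "ay": 0, "az": 0}, {"jaw": 0.032, "x": 0, "y": 0, "z": -0.065, "ax": 0, "ay": 0, "az": 0}, {"jaw": 0.032, "x": 0, "y": 0, "z": -0.08, "ax": 0, "ay": 0, "az": 0}, {"jaw": 0.032, "x": 0, "y": 0, "z": -0.08, "ax": 0, "ay": 0, "az": 0}]}}

```text
t: 10.75
position: [530.5, -29.1, 162.7]
eef_rot: [[-0.836, 0.548, 0.003], [0.548, 0.836, -0.002], [-0.004, 0.0, -1.0]]
contact_force: [0.8, -0.2, -0.5]
grip_width: 39.6
finger_force: 25.3
```

```bash
python3 - <<'E'
from m import *
rel([418.5,327,160],Rt(178))
i=snap("scene","s3"); cv2.imwrite("pics/c3.png",cv2.resize(i[110:350,170:350],None,fx=2.5,fy=2.5)[:,:,::-1])
E
```

```text
t 10.75 pos [530.5 -29.1 162.7] q [-0.18  0.06 -0.03  1.48 -0.    0.4 ] F [ 0.8 -0.2 -0.5] w 39.6
shift [0.2889 0.2364 0.0017] turn [ -0.04   0.22 -31.25]
```

View pics/c3.png

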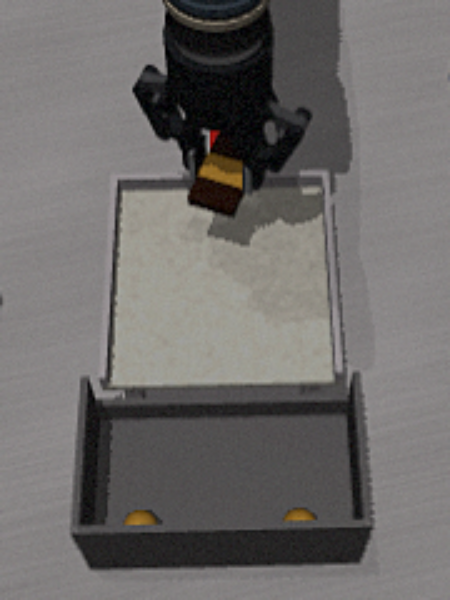

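The bar is held at crop (220,180), the board is level, and both pralines are in the tray. Next is the bin.

Call:
{"method": "send_rows", "body": {"commands": [{"jaw": 0.032, "x": 0.02, "y": 0.016, "z": 0, "ax": 0, "ay": 0, "az": -2}, {"jaw": 0.032, "x": 0.05, "y": 0.041, "z": 0, "ax": 0, "ay": 0, "az": -5}, {"jaw": 0.032, "x": 0.085, "y": 0.07, "z": 0, "ax": 0, "ay": 0, "az": -9}, {"jaw": 0.032, "x": 0.12, "y": 0.098, "z": 0, "ax": 0, "ay": 0, "az": -13}, {"jaw": 0.032, "x": 0.155, "y": 0.127, "z": 0, "ax": 0, "ay": 0, "az": -17}, {"jaw": 0.032, "x": 0.19, "y": 0.155, "z": 0, "ax": 0, "ay": 0, "az": -21}, {"jaw": 0.032, "x": 0.225, "y": 0.184, "z": 0, "ax": 0, "ay": 0, "az": -25}, {"jaw": 0.032, "x": 0.255, "y": 0.209, "z": 0, "ax": 0, "ay": 0, "az": -28}, {"jaw": 0.032, "x": 0.278, "y": 0.227, "z": 0, "ax": 0, "ay": 0, "az": -30}, {"jaw": 0.032, "x": 0.289, "y": 0.236, "z": 0, "ax": 0, "ay": 0, "az": -31}, {"jaw": 0.032, "x": 0.289, "y": 0.236, "z": 0, "ax": 0, "ay": 0, "az": -31}, {"jaw": 0.032, "x": 0.289, "y": 0.236, "z": 0, "ax": 0, "ay": 0, "az": -31}]}}

```text
t: 12.3
position: [417.3, 326.0, 160.0]
eef_rot: [[-0.999, 0.04, -0.0], [0.04, 0.999, -0.002], [0.0, -0.002, -1.0]]
contact_force: [0.3, -0.0, -0.7]
grip_width: 39.3
finger_force: 25.3
```

```bash
python3 - <<'E'
from m import *
rel([418.5,327,7],Rt(178))
i=snap("scene","s4"); cv2.imwrite("pics/c4.png",cv2.resize(i[60:210,310:460],None,fx=4,fy=4)[:,:,::-1])
E
```

```text
t 12.3 pos [417.3 326.  160. ] q [ 0.54  0.06 -0.03  1.48 -0.    0.58] F [ 0.3 -0.  -0.7] w 39.3
shift [-0.0012  0.0014  0.153 ] turn [-0.13 -0.01 -0.32]
```

View pics/c4.png

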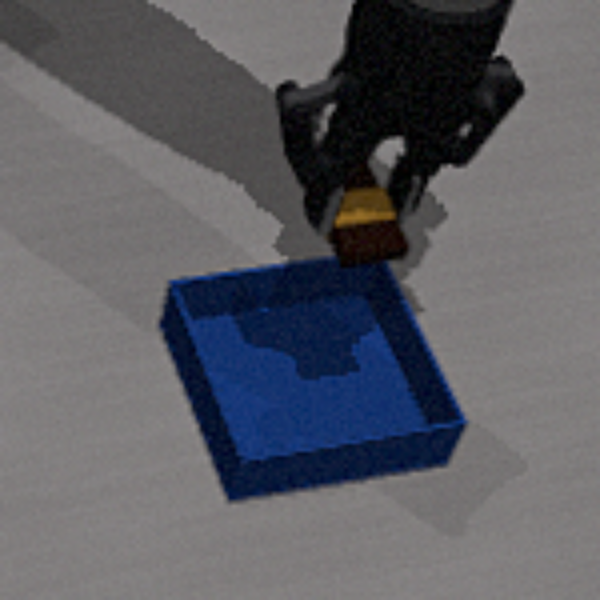

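The bar is centred above the blue bin (bar at crop (368,215), its shadow inside the bin).

Call:
{"method": "send_rows", "body": {"commands": [{"jaw": 0.032, "x": 0, "y": 0.001, "z": 0.03, "ax": 0, "ay": 0, "az": 0}, {"jaw": 0.032, "x": 0, "y": 0.001, "z": 0.065, "ax": 0, "ay": 0, "az": 0}, {"jaw": 0.032, "x": 0, "y": 0.001, "z": 0.1, "ax": 0, "ay": 0, "az": 0}, {"jaw": 0.032, "x": 0, "y": 0.001, "z": 0.125, "ax": 0, "ay": 0, "az": 0}, {"jaw": 0.032, "x": 0, "y": 0.001, "z": 0.14, "ax": 0, "ay": 0, "az": 0}, {"jaw": 0.032, "x": 0, "y": 0.001, "z": 0.148, "ax": 0, "ay": 0, "az": 0}, {"jaw": 0.032, "x": 0, "y": 0.001, "z": 0.153, "ax": 0, "ay": 0, "az": 0}, {"jaw": 0.032, "x": 0, "y": 0.001, "z": 0.153, "ax": 0, "ay": 0, "az": 0}, {"jaw": 0.032, "x": 0, "y": 0.001, "z": 0.153, "ax": 0, "ay": 0, "az": 0}, {"jaw": 0.06, "x": 0, "y": 0.001, "z": 0.153, "ax": 0, "ay": 0, "az": 0}, {"jaw": 0.06, "x": 0, "y": 0.001, "z": 0.153, "ax": 0, "ay": 0, "az": 0}, {"jaw": 0.06, "x": 0, "y": 0.001, "z": 0.153, "ax": 0, "ay": 0, "az": 0}, {"jaw": 0.06, "x": 0, "y": 0.001, "z": 0.153, "ax": 0, "ay": 0, "az": 0}, {"jaw": 0.06, "x": 0, "y": 0.001, "z": 0.12, "ax": 0, "ay": 0, "az": 0}, {"jaw": 0.06, "x": 0, "y": 0.001, "z": 0.07, "ax": 0, "ay": 0, "az": 0}, {"jaw": 0.06, "x": 0, "y": 0.001, "z": 0.01, "ax": 0, "ay": 0, "az": 0}, {"jaw": 0.06, "x": 0, "y": 0.001, "z": -0.05, "ax": 0, "ay": 0, "az": 0}, {"jaw": 0.06, "x": 0, "y": 0.001, "z": -0.05, "ax": 0, "ay": 0, "az": 0}, {"jaw": 0.06, "x": 0, "y": 0.001, "z": -0.05, "ax": 0, "ay": 0, "az": 0}]}}

```text
t: 14.72
position: [417.2, 328.1, 210.3]
eef_rot: [[-0.999, 0.039, 0.0], [0.039, 0.999, -0.001], [-0.001, -0.001, -1.0]]
contact_force: [-0.4, -0.4, -0.5]
grip_width: 60.0
finger_force: 0.0
```

```bash
python3 - <<'E'
from m import *
snap("scene","s5"); s=r.sense(); print(s["t"],s["contact_force"])
E
```

```text
14.775 [-0.51805025 -0.77400273 -0.73589486]
```

View pics/s5.png

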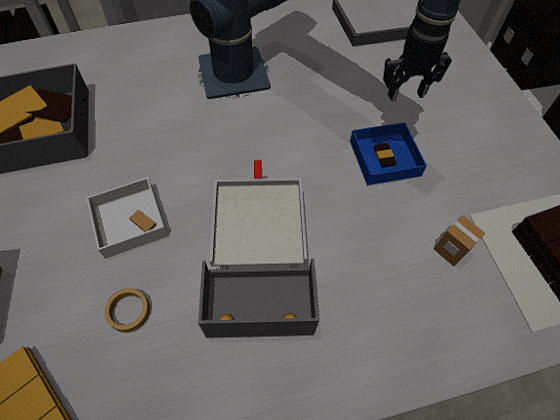

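The bar lies flat in the blue bin at (385,155). Both pralines are in the tray at (226,318) and (290,317), and the board is level and empty.

```bash
python3 -c "
from workcell import r
print(r.job_done())"
```

```text
the job is handed in; nothing more can be done
None
```

The job is handed in at about 15 s: both pralines rolled into the grey tray, the board is back level, and the bar lies flat in the blue bin.

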